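# Close up the crimping-die drawers

### The job

Close up the two small drawer units using only the fingertips. First push the raised lid of the compartment box over and down until it lies fully shut, leaving its drawer out until then; then gently push both drawers fully home into their units. Grasp and lift nothing: the loose dies ride in inside their drawer, and the things standing about stay where they are.

Things in the scene. Friction and masses are not known exactly. Their poses are not given: they have to be found in the camera images.
- case_unit: Fixed grey sheet-metal drawer unit, 165 deep x 150 wide x 54 mm high, whose single drawer carries the blue compartment box. Origin on the surface below the middle of its open front face; its x axis points into the unit (away from the robot), y along the front, z up. The two units may stand either way round, left or right.
- die_unit: The other unit, identical, whose drawer is an open tray with two loose crimping dies. Origin and axes as for case_unit.
- case_drawer (a joint): Travel of the drawer with the compartment box: 0 = fully home, grows as it comes out along the unit's -x, stop at 0.125 m. Friction about 3 N. At the start it stands 0.095 to 0.115 m out. Pushed past home it meets a hard stop.
- die_drawer (a joint): Travel of the drawer with the loose dies, as for case_drawer. At the start 0.07 to 0.115 m out.
- case_drawer_front (a point): Centre of the outer face of the flat aluminium front of that drawer: panel 148 wide x 46 mm high x 5 mm thick, its middle 29 mm above the surface, no handle; push it along the unit's +x. Its axes are parallel to the unit's.
- die_drawer_front (a point): The same point on the drawer with the dies (same front).
- case_lid (a joint): Angle of the flat grey plastic lid of the compartment box: 0 = shut (level), about 1.57 = upright, stop at 1.92 rad (leaning back over the unit). The hinge is stiff enough (0.027 N m) that the lid stays where it is left, so it must be pushed all the way down.
- case_hinge (a point): Middle of the lid's hinge line, which runs along the unit's y at the back (+x) upper edge of the box, 37 mm above the surface. The box is 72 deep x 132 wide x 32 mm high, fixed in the drawer, its front edge just behind the drawer front.
- case_lid_edge (a point): Middle of the lid's free edge, 67 mm from the hinge; the lid is about 131 mm wide and 3 mm thick. Shut, it lies level with its top 38 mm above the surface (the drawer front's top edge is at 52 mm).
- crimp_die: Loose pale metal crimping die with a V notch, 27x36x16 mm, lying in the open tray; origin at its underside, 8 mm above the surface when it lies on the tray's floor.
- crimp_die_2: A second such die in the same tray.
- vial: Loose small clear vial with a green cap, about 30 mm across and 56 mm high, standing in front of the gap between the units. Origin at its underside. Bystander.
- tub: Loose round white tub with a blue lid, 50 mm across, 58 mm high, standing to the right of the units. Origin at its underside. Bystander.
- pliers: Loose pair of pliers with green handles, 184x61x16 mm, lying to the right in front of the nearer crimping machine. Origin at its underside. Bystander.
- driver: Loose screwdriver with a red handle, 185x20x23 mm, lying farther right. Origin at its underside. Bystander.
Mind the look-alikes: they are no part of the job. Leave any red look-alike of the crimp_die_2 alone.

How it is judged:
By the outcome, as a careful person would: the job done as asked, in the order asked, and still so for the second after the job is handed in, with the robot touching nothing.
It also fails if it takes over 64 s, if anything falls off the work surface, if the arm or the gripper's body presses on something with over 40 N, if the wrist force passes 120 N, or if a joint passes its speed limit or range.

### The arm

A 7-joint arm with a two-finger parallel gripper is mounted at the origin on a cart in front of the work surface, level with it; the furniture and walls round the work are solid. World frame = base frame: x ahead of the robot, y to its left, z up, the work surface at z = 0. Lengths are in m, angles in rad, forces in N, time in s.
With the tool pointing down it reaches from about 0.425 to 1.025 m from the base axis. Payload 9.4 kg.
Tool frame: the origin (TCP) lies midway between the tips of the shut fingers; the grasp point (between the pads) lies 19 mm behind it (env.grasp_offset is the distance from the TCP to the grasp point, in m); z points along the fingers, y is the line along which they close (so a half turn about z gives the same grasp; the last joint's range is limited). The gripper opens to 93 mm and grips with 3 to 60 N. Pads are 15 mm wide; open, the fingers measure 128 mm over their backs; the gripper's body (75 mm by 188 mm) begins 65 mm behind the grasp point.
Start: joints at [-1.187, 0.599, -0.003, 1.599, 0.002, 0.943, -0.08], TCP at [0.322, 0.649, 0.219] pointing down, gripper open.
Joint ranges: [-2.57, 2.57], [-0.35, 1.97], [-1.29, 1.29], [0.11, 2.56], [-1.05, 4.19], [0.11, 1.86], [-2.63, 2.63]. Speed limits (rad/s): [2.22, 2.22, 3.01, 3.01, 3.14, 3.14, 3.14].

### API

Orientations are given as a unit quaternion [x, y, z, w].
In Python, from bench import env gives the robot as it stands.
- The arm moves only by the tool play_rows, never from a script. Its argument "rows" is a list of rows, each a list of 3 entries, a list of its own where there are three numbers: the shift along the world's x, y, z normalised to -1 to 1, where 1 is 250 mm, then the turn, a rotation vector about the world's x, y, z normalised to -1 to 1, where 1 is 180 degrees, then the opening, from 0 (shut) to 1 (fully open). In form: [[[x, y, z], [wx, wy, wz], gripper], ...]. A call has 1 to 5 rows; each row shifts and turns the commanded pose from where the row before left it; what a row does not reach is not made up. A row lasts 1/8 s, in which the tool goes at most 62.5 mm and 10.7 degrees, less where a joint would pass 70% of its speed; a pose out of reach is approached as far as the arm can. A call with a number of a shift or a turn outside -1 to 1 is refused whole. A call with a gripper value outside its range is refused whole. The fingers move at their own pace and stop on an object; "squeeze" is the grip in N (left out, the last holds). Time passes only in rows, so rows that do not move let the fingers close. It gives the time, the measured TCP pose, the force, the opening and the grip force at its end, in the units of the state.
- env.sense(): the state, without advancing time (a new reading comes with each control period).
- env.read_camera(name): name is "scene" or "top" or "wrist"; returns a dict with "pixels" (384x512x3 uint8, red, green, blue), "fov_y" (degrees; the focal length in pixels is half the picture's height over the tangent of half this angle, whatever the lens; pixels are square), "cx", "cy" (the principal point, pixels), "R" (3x3) and "t" (3): a world point X has camera coordinates R X + t. Camera axes: x right, y down, z forward; pixel columns grow to the right and rows downward; lengths in m; the calibration is good to about 2 mm. A picture is of the moment at which its call begins. There is no depth.
- env.sign_off(): hands the job in; it is judged then, once.
Trained networks look in a picture, given as the dict that the camera call returned (one of the last four; its "shot" number tells which), for a name from the list of things; names that differ only in an ending like _2 or _b are one class to them, and where a whole thing is asked for, a point or a joint stands for the part that bears it (a point fixed in the world has none). Each returns a list of dicts, best first, with "score" (0 to 1); they miss things now and then, are a little off and sometimes report something else, mostly with a low value. They report only what shows in the picture. A call takes as long as a camera call. They do not tell look-alikes from the thing itself.
- env.recognise(target, picture): "bbox" ([centre column, centre row, width, height] in pixels, round what is visible of it).
- env.spot_point(target, picture): "xy" ([column, row] in pixels: a listed point, or the origin of a listed thing).
The state is a dict: "clock": time; "joints": joint angles; "dq": joint speeds; "effort": joint torques, N m; "position": TCP position; "eef_rot": TCP orientation; "contact_force": force on the tool from outside, world axes, zero at the start; "moment": the same for the moment, N m; "width": opening from 0.0 (shut) to 1.0 (fully open); "grip_force": force on a finger pad.
Only numpy, scipy, OpenCV 4.12 (cv2) and the standard library are available. Lean on these libraries where they do the work, as an engineer would, in place of code of your own. Each camera call takes 0.05 s, during which the arm holds its last target. There are 200 camera calls.

## Working session

There is one attempt and no reset: what is moved stays moved. The work goes in short steps, Python scripts to look and compute and a tool call to move; the robot and the scene stay as the last step left them, time stands still between calls to the robot, and variables do not carry over. Pictures are saved under pics/ and viewed, at most 10 in all, crops included, and the job is handed in when it is done.

Besides the shell and the picture viewer there is one more tool, called in YAML: its name, and indented under it one key for each argument. play_rows: Moves the arm, as the interface text tells. Its arguments: {"type":"object","properties":{"rows":{"type":"array"},"squeeze":{"type":"number"}},"required":["rows"]}

```bash
mkdir -p pics; cat > h.py <<'E'
from bench import env
import numpy as np, cv2
def ray(p,uv):
    f=p["pixels"].shape[0]/2/np.tan(np.radians(p["fov_y"])/2)
    d=p["R"].T@np.array([(uv[0]-p["cx"])/f,(uv[1]-p["cy"])/f,1.]); o=-p["R"].T@np.array(p["t"]); return o,d
def atz(p,uv,z):
    o,d=ray(p,uv); return o+d*(z-o[2])/d[2]
def tri(obs):
    A=np.zeros((3,3));b=np.zeros(3)
    for p,uv in obs:
        o,d=ray(p,uv); d=d/np.linalg.norm(d); M=np.eye(3)-np.outer(d,d); A+=M;b+=M@o
    return np.linalg.solve(A,b)
def proj(p,X):
    f=p["pixels"].shape[0]/2/np.tan(np.radians(p["fov_y"])/2)
    c=p["R"]@np.array(X)+p["t"]; return p["cx"]+f*c[0]/c[2],p["cy"]+f*c[1]/c[2]
def save(p,n,crop=None,s=1):
    im=p["pixels"][:,:,::-1]
    if crop: im=im[crop[1]:crop[3],crop[0]:crop[2]]
    cv2.imwrite("pics/"+n,cv2.resize(im,None,fx=s,fy=s,interpolation=cv2.INTER_CUBIC))
E
python3 - <<'E'
from h import *
np.set_printoptions(precision=3,suppress=True)
P={n:env.read_camera(n) for n in("scene","top")}
for n,p in P.items():
    p["R"]=np.array(p["R"]);save(p,n+"0.png",s=1.5)
Z=dict(case_unit=0,die_unit=0,case_drawer_front=.029,die_drawer_front=.029,case_hinge=.037,case_lid_edge=None,crimp_die=.008,vial=0,tub=0,pliers=0,driver=0)
for k,z in Z.items():
    obs=[]
    for n,p in P.items():
        for d in env.spot_point(k,p)[:3]:
            print(k,n,np.round(d["xy"]),round(d["score"],2),atz(p,d["xy"],z) if z is not None else "")
        r=env.spot_point(k,p)
        if r: obs.append((p,r[0]["xy"]))
    if len(obs)==2: print("   tri",tri(obs))
print(env.sense())
E
```

```text
case_unit scene [181. 237.] 0.83 [0.548 0.306 0.   ]
case_unit top [165. 195.] 0.58 [0.541 0.298 0.   ]
   tri [0.544 0.302 0.   ]
die_unit scene [238. 210.] 0.81 [0.567 0.079 0.   ]
die_unit scene [328. 201.] 0.71 [ 0.419 -0.204  0.   ]
die_unit top [247. 188.] 0.61 [0.568 0.083 0.   ]
   tri [0.567 0.081 0.001]
case_drawer_front scene [200. 245.] 0.91 [0.444 0.302 0.029]
case_drawer_front top [154. 240.] 0.79 [0.422 0.314 0.029]
   tri [0.423 0.312 0.045]
die_drawer_front scene [253. 209.] 0.67 [0.502 0.064 0.029]
die_drawer_front top [248. 217.] 0.84 [0.488 0.076 0.029]
   tri [0.487 0.076 0.04 ]
case_hinge scene [186. 236.] 0.82 [0.496 0.316 0.037]
case_hinge top [158. 206.] 0.85 [0.509 0.308 0.037]
case_hinge top [156. 214.] 0.56 [0.487 0.312 0.037]
   tri [0.51  0.31  0.027]
case_lid_edge scene [185. 219.] 0.78 
case_lid_edge top [155. 211.] 0.58 
   tri [0.494 0.307 0.09 ]
crimp_die scene [281. 218.] 0.57 [0.43  0.006 0.008]
crimp_die scene [250. 210.] 0.54 [0.533 0.056 0.008]
crimp_die scene [240. 212.] 0.39 [0.542 0.091 0.008]
crimp_die top [271. 246.] 0.6 [0.416 0.013 0.008
[... 619 characters left out ...]
ne [324. 202.] 0.62 [ 0.424 -0.189  0.   ]
driver scene [336. 186.] 0.5 [ 0.478 -0.317  0.   ]
driver top [397. 236.] 0.87 [ 0.45  -0.316  0.   ]
driver top [159. 208.] 0.74 [0.506 0.312 0.   ]
   tri [ 0.477 -0.309 -0.061]
{'clock': 2.3, 'joints': array([-1.187,  0.599, -0.002,  1.599,  0.002,  0.943, -0.08 ]), 'dq': array([ 0.   , -0.001, -0.002, -0.001,  0.   , -0.001, -0.   ]), 'effort': array([ -0.   , -76.482,   1.496, -25.27 ,  -0.052,   0.01 ,   0.   ]), 'position': array([0.322, 0.649, 0.219]), 'eef_rot': array([ 0.228,  0.974, -0.   ,  0.   ]), 'contact_force': array([-0.045, -0.536, -0.361]), 'moment': array([ 0.022, -0.035,  0.03 ]), 'grip_force': 0.0, 'width': 1.003969746821485}
```

View pics/scene0.png

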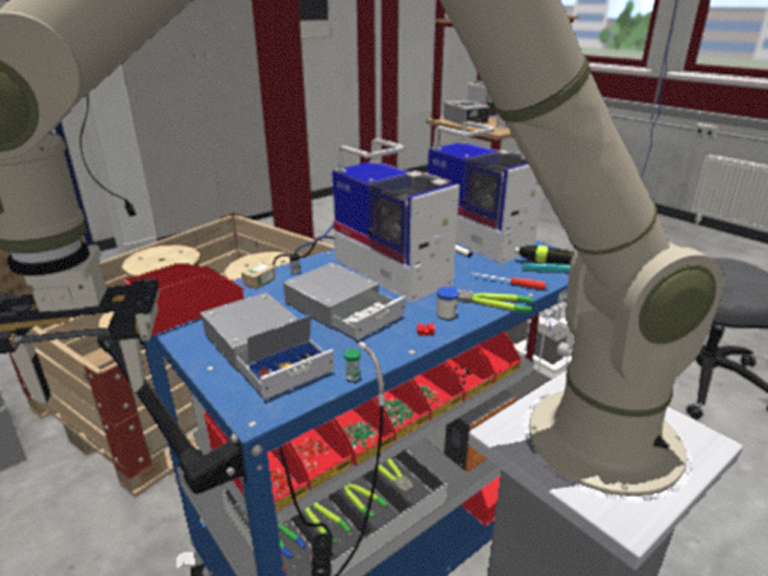

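View pics/top0.png

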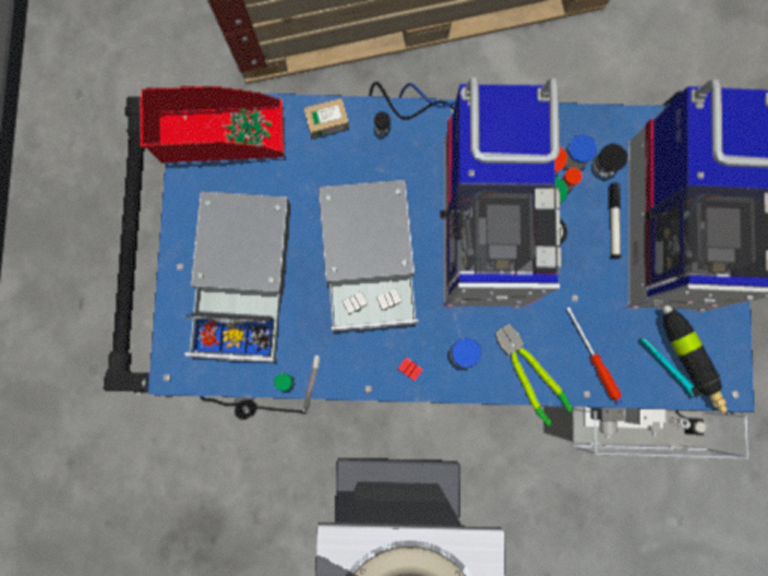

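The case unit is on the left with its lid up and its blue compartments at about (155,222) in the top picture. The die unit is in the middle with pale dies at (236,201) and (259,199). Red look-alike: (273,246) in the top picture. It lies loose outside the tray, so it isn't the die. One enlarged crop will confirm this and give the poses.

```bash
python3 - <<'E'
from h import *
np.set_printoptions(precision=3,suppress=True)
p=env.read_camera("top");save(p,"top1.png",(115,115,295,275),4)
o,_=ray(p,(0,0));print("cam",o)
def ov(name,x,y,yaw,q):
    c,s=np.cos(yaw),np.sin(yaw);w=lambda a,b,z:proj(p,[x+c*a-s*b,y+s*a+c*b,z])
    print(name,[np.round((np.array(w(*k))-[115,115])*4) for k in [(0,.075,.054),(0,-.075,.054),(.165,.075,.054),(.165,-.075,.054),(-q,.074,.052),(-q,-.074,.052)]])
ov("case",.544,.302,-.08,.105); ov("die",.567,.081,.06,.08)
E
```

```text
cam [0.393 0.059 1.237]
case [array([ 61., 293.]), array([296., 319.]), array([97., 42.]), array([328.,  67.]), array([ 39., 459.]), array([273., 484.])]
die [array([410., 284.]), array([646., 277.]), array([405.,  32.]), array([636.,  25.]), array([414., 410.]), array([649., 403.])]
```

View pics/top1.png

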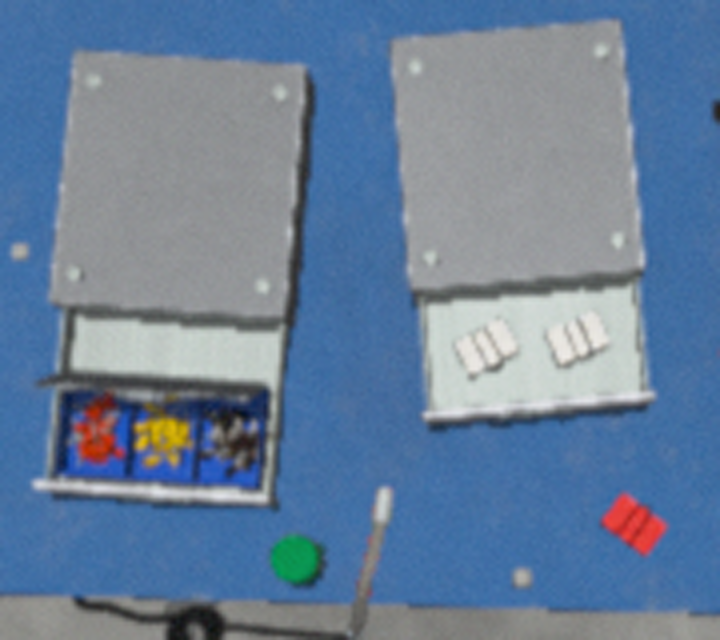

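```bash
python3 - <<'E'
from h import *
np.set_printoptions(precision=4,suppress=True)
p=env.read_camera("top");s=env.read_camera("scene")
g=lambda c,z:atz(p,(c[0]/4+115,c[1]/4+115),z)
for n,cs in dict(case=[(52,302),(286,324),(75,52),(308,67)],die=[(412,296),(642,270),(391,40),(620,20)]).items():
    W=np.array([g(c,.054) for c in cs])[:,:2]; M=np.array([[0,.075],[0,-.075],[.165,.075],[.165,-.075]])
    a=W-W.mean(0);b=M-M.mean(0)
    yaw=np.arctan2((b[:,0]*a[:,1]-b[:,1]*a[:,0]).sum(),(a*b).sum()); c,q=np.cos(yaw),np.sin(yaw);R=np.array([[c,-q],[q,c]])
    t=W.mean(0)-R@M.mean(0); print(n,yaw,t,"res",np.abs(W-(M@R.T+t)).max())
    f={'case':[(35,488),(272,502)],'die':[(424,420),(652,404)]}[n]
    for c in f: print("  front corner in unit",R.T@(g(c,.052)[:2]-t))
    if n=='case':
        for c in [(40,383),(268,389)]:
            for z in(.10,.104): print("  lid edge",z,R.T@(g(c,z)[:2]-t))
print("probe",tri([(p,(384/4+115,490/4+115)),(s,(362/1.5,345/1.5))]))
E
```

```text
case -0.04026856641486227 [0.5396 0.3082] res 0.0018623103347320535
  front corner in unit [-0.1157  0.0727]
  front corner in unit [-0.1142 -0.0759]
  lid edge 0.1 [-0.0533  0.0631]
  lid edge 0.104 [-0.0536  0.062 ]
  lid edge 0.1 [-0.0474 -0.0747]
  lid edge 0.104 [-0.0477 -0.0753]
die 0.12275807234870065 [0.566  0.0809] res 0.0021893413251082294
  front corner in unit [-0.0811  0.0734]
  front corner in unit [-0.0845 -0.0709]
probe [0.4317 0.1682 0.0278]
```

play_rows:
  rows:
    - [[0.084,-0.136,0],[0,0,0.027],0]
    - [[0.084,-0.136,0],[0,0,0.027],0]
    - [[0.084,-0.136,0],[0,0,0.027],0]
    - [[0.084,-0.136,0],[0,0,0.027],0]
    - [[0.084,-0.136,0],[0,0,0.025],0]

```text
clock: 3.08
position: [0.4281, 0.4783, 0.2187]
eef_rot: [0.02, 1.0, 0.0, 0.0]
contact_force: [0.1, 0.7, -0.6]
width: 0.509
grip_force: 0.0
```

play_rows:
  rows:
    - [[0.084,-0.136,0],[0,0,0],0]
    - [[0.084,-0.136,0],[0,0,0],0]
    - [[0.084,-0.136,0],[0,0,0],0]
    - [[0.084,-0.136,0],[0,0,0],0]
    - [[0.084,-0.136,-0.1],[0,0,0],0]

```text
clock: 3.7
position: [0.5342, 0.309, 0.1951]
eef_rot: [0.022, 1.0, 0.001, 0.002]
contact_force: [0.4, 0.8, -0.3]
width: 0.009
grip_force: 0.0
```

```bash
python3 - <<'E'
from h import *
s=env.sense();print(s["position"],s["eef_rot"],s["width"],s["contact_force"])
p=env.read_camera("wrist");save(p,"w1.png")
p=env.read_camera("scene");save(p,"s1.png",(90,120,260,290),3)
E
```

```text
[0.53415748 0.30898274 0.19511213] [0.02156502 0.99976526 0.00118238 0.00172511] 0.009133609411300618 [ 0.37643256  0.81639942 -0.34890795]
```

View pics/w1.png

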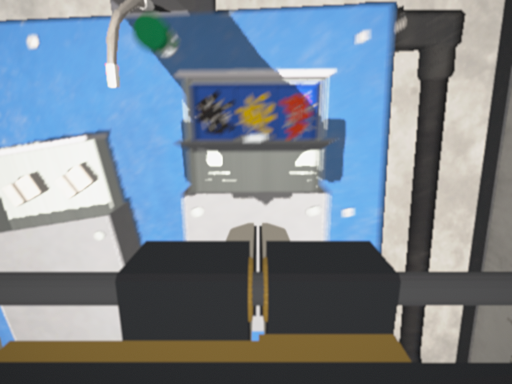

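View pics/s1.png

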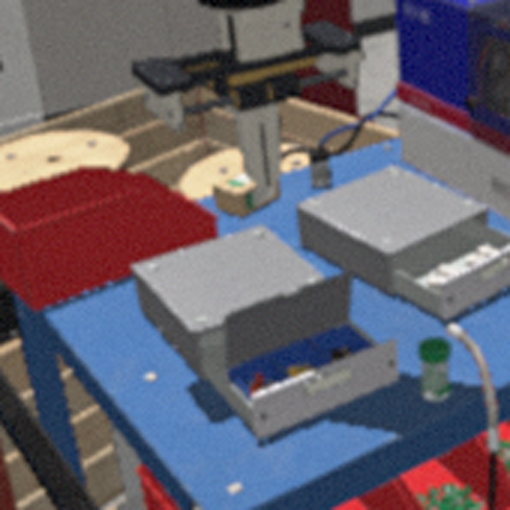

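The wrist view shows the raised lid edge at row ~143 and the unit front at row ~192. The fingertips, at (258,235), are behind the lid, over the front edge of the unit. I'll lower behind the lid and sweep it over.

play_rows:
  rows:
    - [[0,0,-0.16],[0,0,0],0]
    - [[0,0,-0.16],[0,0,0],0]
    - [[0,0,-0.12],[0,0,0],0]
    - [[0,0,0],[0,0,0],0]

```text
clock: 4.3
position: [0.531, 0.3094, 0.0819]
eef_rot: [0.021, 1.0, -0.001, -0.002]
contact_force: [-0.1, -0.7, 0.6]
width: 0.003
grip_force: 0.0
```

play_rows:
  rows:
    - [[-0.04,0.002,0],[0,0,0],0]
    - [[-0.04,0.002,0],[0,0,0],0]
    - [[-0.04,0.002,0],[0,0,0],0]
    - [[-0.04,0.002,-0.008],[0,0,0],0]
    - [[-0.04,0.002,-0.02],[0,0,0],0]

```text
clock: 4.92
position: [0.4821, 0.3121, 0.0769]
eef_rot: [0.021, 1.0, 0.0, 0.001]
contact_force: [0.8, -0.2, 0.7]
width: 0.006
grip_force: 0.6
```

play_rows:
  rows:
    - [[-0.03,0.001,-0.035],[0,0,0],0]
    - [[-0.02,0.001,-0.035],[0,0,0],0]
    - [[-0.015,0.001,-0.035],[0,0,0],0]
    - [[0,0,-0.03],[0,0,0],0]

```text
clock: 5.42
position: [0.4657, 0.3125, 0.042]
eef_rot: [0.021, 1.0, -0.0, -0.0]
contact_force: [-1.4, 0.5, 0.7]
width: 0.007
grip_force: 0.5
```

play_rows:
  rows:
    - [[0,0,-0.012],[0,0,0],0]
    - [[0,0,-0.008],[0,0,0],0]
    - [[0,0,0],[0,0,0],0]

```text
clock: 5.8
position: [0.4664, 0.3124, 0.0385]
eef_rot: [0.022, 1.0, 0.0, 0.0]
contact_force: [-1.1, -1.3, 9.1]
width: 0.007
grip_force: 4.3
```

play_rows:
  rows:
    - [[0,0,0.16],[0,0,0],0]
    - [[0,0,0.16],[0,0,0],0]
    - [[0,0,0.16],[0,0,0],0]
    - [[0,0,0],[0,0,0],0]

```text
clock: 6.3
position: [0.4678, 0.3135, 0.1608]
eef_rot: [0.022, 1.0, 0.002, 0.002]
contact_force: [-0.7, 0.2, 0.3]
width: 0.006
grip_force: 0.0
```

```bash
python3 - <<'E'
from h import *
p=env.read_camera("wrist");s=env.read_camera("scene")
a=cv2.resize(s["pixels"][190:280,120:250],(390,270),interpolation=cv2.INTER_CUBIC);b=cv2.resize(p["pixels"],(390,292))
cv2.imwrite("pics/c2.png",np.vstack([a,b])[:,:,::-1])
for q in(p,s):
  for k in("case_lid_edge","case_hinge","case_drawer_front"): print(k,[(np.round(d["xy"]),round(d["score"],2)) for d in env.spot_point(k,q)[:1]])
print([np.round(proj(p,x)) for x in([.425,.313,.052],[.435,.313,.038],[.382,.222,.0])])
E
```

```text
case_lid_edge [(array([255., 153.]), 0.95)]
case_hinge [(array([257., 223.]), 0.8)]
case_drawer_front [(array([255., 143.]), 0.62)]
case_lid_edge [(array([196., 244.]), 0.91)]
case_hinge [(array([184., 235.]), 0.68)]
case_drawer_front [(array([200., 247.]), 0.92)]
[array([254., 144.]), array([255., 153.]), array([162.,  99.])]
```

View pics/c2.png

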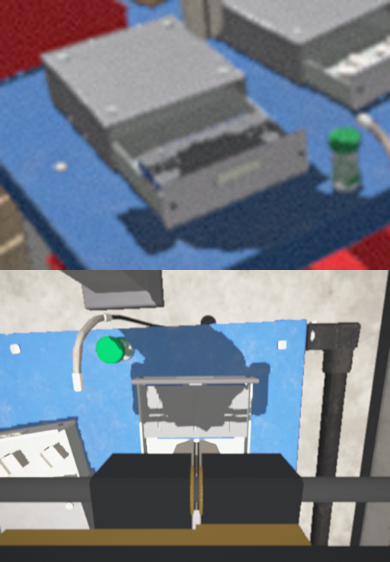

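The scene view shows the lid lying level between the drawer sides, and the detected edge matches its shut position, (255,153) in the wrist view. The drawer is still out. Next I'll move in front of the case drawer.

play_rows:
  rows:
    - [[-0.11,0.004,0],[0,0,0],0]
    - [[-0.11,0.004,0],[0,0,0],0]
    - [[-0.11,0.004,0],[0,0,0],0]
    - [[0,0,-0.15],[0,0,0],0]
    - [[0,0,-0.15],[0,0,0],0]

```text
clock: 7.32
position: [0.3836, 0.3161, 0.0822]
eef_rot: [0.021, 1.0, 0.001, 0.0]
contact_force: [0.3, -0.3, 0.0]
width: 0.006
grip_force: 0.0
```

play_rows:
  rows:
    - [[0,0,-0.15],[0,0,0],0]
    - [[0,0,-0.12],[0,0,0],0]
    - [[0.06,-0.002,0],[0,0,0],0]
    - [[0,0,0],[0,0,0],0]

```text
clock: 7.82
position: [0.4005, 0.3152, 0.0159]
eef_rot: [0.022, 1.0, 0.0, 0.001]
contact_force: [0.6, -0.2, 0.1]
width: 0.006
grip_force: 0.0
```

play_rows:
  rows:
    - [[0.03,-0.001,0],[0,0,0],0]
    - [[0.03,-0.001,0],[0,0,0],0]
    - [[0.03,-0.001,0],[0,0,0],0]
    - [[0.03,-0.001,0],[0,0,0],0]
    - [[0.03,-0.002,0],[0,0,0],0]

```text
clock: 8.45
position: [0.4363, 0.3138, 0.0155]
eef_rot: [0.021, 1.0, 0.0, -0.0]
contact_force: [-3.0, 1.5, 2.7]
width: 0.005
grip_force: 1.6
```

play_rows:
  rows:
    - [[0.03,-0.001,0],[0,0,0],0]
    - [[0.03,-0.001,0],[0,0,0],0]
    - [[0.03,-0.001,0],[0,0,0],0]
    - [[0.03,-0.001,0],[0,0,0],0]
    - [[0.03,-0.002,0],[0,0,0],0]

```text
clock: 9.07
position: [0.4741, 0.3123, 0.0153]
eef_rot: [0.021, 1.0, 0.0, 0.0]
contact_force: [-3.5, 2.1, 1.9]
width: 0.005
grip_force: 1.6
```

play_rows:
  rows:
    - [[0.03,-0.001,0],[0,0,0],0]
    - [[0.03,-0.001,0],[0,0,0],0]
    - [[0.03,-0.001,0],[0,0,0],0]
    - [[0.02,-0.001,0],[0,0,0],0]
    - [[0.02,-0.001,0],[0,0,0],0]

```text
clock: 9.7
position: [0.5064, 0.311, 0.0154]
eef_rot: [0.021, 1.0, 0.0, 0.0]
contact_force: [-2.0, 3.3, 1.1]
width: 0.003
grip_force: 1.6
```

play_rows:
  rows:
    - [[0.016,-0.001,0],[0,0,0],0]
    - [[0.016,0,0],[0,0,0],0]
    - [[0.016,-0.001,0],[0,0,0],0]
    - [[0.012,0,0],[0,0,0],0]

```text
clock: 10.2
position: [0.5213, 0.3102, 0.0153]
eef_rot: [0.022, 1.0, -0.0, -0.0]
contact_force: [-2.5, 1.4, 1.1]
width: 0.005
grip_force: 1.5
```

play_rows:
  rows:
    - [[0.008,0,0],[0,0,0],0]
    - [[0.008,0,0],[0,0,0],0]
    - [[0,0,0],[0,0,0],0]

```text
clock: 10.58
position: [0.5254, 0.3101, 0.0153]
eef_rot: [0.022, 1.0, -0.0, 0.0]
contact_force: [-0.7, 0.8, 0.4]
width: 0.004
grip_force: 0.8
```

play_rows:
  rows:
    - [[0.008,0,0],[0,0,0],0]
    - [[0.008,0,0],[0,0,0],0]
    - [[0.008,0,0],[0,0,0],0]
    - [[0,0,0],[0,0,0],0]

```text
clock: 11.08
position: [0.5274, 0.3099, 0.0153]
eef_rot: [0.021, 1.0, -0.001, -0.003]
contact_force: [-13.1, 0.3, 9.4]
width: 0.004
grip_force: 7.0
```

play_rows:
  rows:
    - [[0.008,0,0],[0,0,0],0]
    - [[0,0,0],[0,0,0],0]

```text
clock: 11.32
position: [0.5274, 0.3099, 0.0153]
eef_rot: [0.02, 1.0, -0.002, -0.004]
contact_force: [-19.7, -0.4, 14.5]
width: 0.001
grip_force: 10.1
```

play_rows:
  rows:
    - [[-0.12,0,0],[0,0,0],0]
    - [[0,0,0.2],[0,0,0],0]
    - [[0,0,0.2],[0,0,0],0]
    - [[0,0,0.2],[0,0,0],0]
    - [[-0.04,-0.16,0],[0,0,0.026],0]

```text
clock: 11.95
position: [0.4962, 0.2738, 0.1695]
eef_rot: [-0.021, 1.0, 0.003, 0.004]
contact_force: [-0.4, -0.9, -0.9]
width: 0.006
grip_force: 0.0
```

play_rows:
  rows:
    - [[-0.04,-0.16,0],[0,0,0.026],0]
    - [[-0.04,-0.16,0],[0,0,0],0]
    - [[-0.04,-0.16,0],[0,0,0],0]
    - [[-0.03,-0.16,0],[0,0,0],0]
    - [[0,-0.16,0],[0,0,0],0]

```text
clock: 12.58
position: [0.4559, 0.0688, 0.1658]
eef_rot: [-0.06, 0.998, -0.0, 0.001]
contact_force: [-0.1, 0.0, 0.0]
width: 0.002
grip_force: 0.0
```

```bash
python3 - <<'E'
from h import *
np.set_printoptions(precision=4,suppress=True)
s=env.sense();print(s["position"],s["eef_rot"],s["joints"])
p=env.read_camera("wrist");t=env.read_camera("scene");save(p,"w3.png")
for k in("die_drawer_front","case_drawer_front"):
  for q in(p,t): print(k,[(np.round(d["xy"]),round(d["score"],2),atz(q,d["xy"],.029)) for d in env.spot_point(k,q)[:2]])
print([np.round(proj(p,x)) for x in([.484,.071,.052],[.416,.013,.008])])
E
```

```text
[0.4559 0.0688 0.1658] [-0.0599  0.9982 -0.0001  0.0008] [-0.1072  0.3765 -0.2187  2.2326  0.1558  0.5445  1.2462]
die_drawer_front [(array([257., 216.]), 0.6, array([0.4884, 0.0718, 0.029 ]))]
die_drawer_front [(array([254., 214.]), 0.65, array([0.4793, 0.0808, 0.029 ]))]
case_drawer_front []
case_drawer_front [(array([179., 227.]), 0.75, array([0.5609, 0.3039, 0.029 ]))]
[array([256., 219.]), array([208., 136.])]
```

View pics/w3.png

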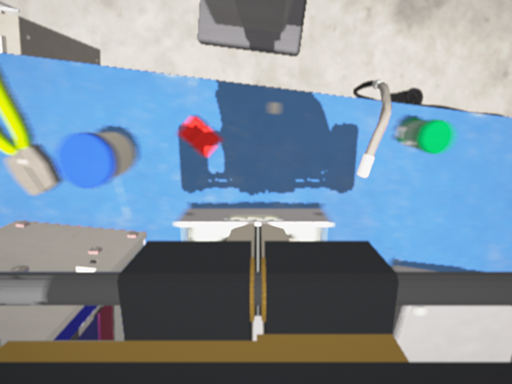

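The wrist view shows the die drawer's front panel at (256,212) with clear surface ahead of it. The red look-alike at (200,137) and the white probe tip at (367,165) are well clear of the fingers.

play_rows:
  rows:
    - [[-0.024,0,-0.12],[0,0,0],0]
    - [[0,0,-0.16],[0,0,0],0]
    - [[0,0,-0.16],[0,0,0],0]
    - [[0,0,-0.14],[0,0,0],0]
    - [[0,0,0],[0,0,0],0]

```text
clock: 13.5
position: [0.4487, 0.0716, 0.0185]
eef_rot: [-0.062, 0.998, -0.0, -0.002]
contact_force: [0.8, 0.1, 0.1]
width: 0.004
grip_force: 0.0
```

play_rows:
  rows:
    - [[0.02,0.002,0],[0,0,0],0]
    - [[0.02,0.002,0],[0,0,0],0]
    - [[0.016,0.002,0],[0,0,0],0]
    - [[0.016,0.002,0],[0,0,0],0]
    - [[0.016,0.002,0],[0,0,0],0]

```text
clock: 14.12
position: [0.4721, 0.0728, 0.0207]
eef_rot: [-0.06, 0.998, 0.0, 0.0]
contact_force: [-0.1, 0.3, 0.8]
width: 0.007
grip_force: 0.0
```

play_rows:
  rows:
    - [[0.016,0.002,0],[0,0,0],0]
    - [[0.016,0.002,0],[0,0,0],0]
    - [[0.018,0.002,0],[0,0,0],0]
    - [[0.02,0.002,0],[0,0,0],0]
    - [[0.02,0.002,0],[0,0,0],0]

```text
clock: 14.75
position: [0.4942, 0.0755, 0.0202]
eef_rot: [-0.06, 0.998, 0.0, -0.0]
contact_force: [-4.0, 1.2, -0.4]
width: 0.005
grip_force: 1.6
```

play_rows:
  rows:
    - [[0.02,0.002,0],[0,0,0],0]
    - [[0.02,0.003,0],[0,0,0],0]
    - [[0.02,0.002,0],[0,0,0],0]
    - [[0.02,0.003,0],[0,0,0],0]
    - [[0.02,0.002,0],[0,0,0],0]

```text
clock: 15.38
position: [0.5194, 0.0784, 0.0203]
eef_rot: [-0.06, 0.998, 0.0, -0.0]
contact_force: [-3.6, 1.4, -1.7]
width: 0.008
grip_force: 1.6
```

play_rows:
  rows:
    - [[0.02,0.002,0],[0,0,0],0]
    - [[0.02,0.003,0],[0,0,0],0]
    - [[0.02,0.002,0],[0,0,0],0]
    - [[0.016,0.002,0],[0,0,0],0]
    - [[0.014,0.002,0],[0,0,0],0]

```text
clock: 16.0
position: [0.5419, 0.0811, 0.0204]
eef_rot: [-0.06, 0.998, -0.0, 0.0]
contact_force: [-4.2, 1.3, -0.4]
width: 0.004
grip_force: 1.6
```

play_rows:
  rows:
    - [[0.012,0.001,0],[0,0,0],0]
    - [[0.01,0.001,0],[0,0,0],0]
    - [[0.008,0.001,0],[0,0,0],0]
    - [[0.008,0.001,0],[0,0,0],0]
    - [[0.008,0.001,0],[0,0,0],0]

```text
clock: 16.62
position: [0.5532, 0.0824, 0.0204]
eef_rot: [-0.06, 0.998, 0.0, 0.0]
contact_force: [-3.5, 1.5, -0.9]
width: 0.006
grip_force: 1.5
```

play_rows:
  rows:
    - [[0.006,0.001,0],[0,0,0],0]
    - [[0,0,0],[0,0,0],0]

```text
clock: 16.88
position: [0.5538, 0.0825, 0.0204]
eef_rot: [-0.06, 0.998, -0.0, -0.001]
contact_force: [-5.0, 1.7, 1.8]
width: 0.003
grip_force: 2.8
```

play_rows:
  rows:
    - [[0.008,0.001,0],[0,0,0],0]
    - [[0.006,0.001,0],[0,0,0],0]
    - [[0,0,0],[0,0,0],0]

```text
clock: 17.25
position: [0.5537, 0.0823, 0.0203]
eef_rot: [-0.06, 0.998, -0.001, -0.004]
contact_force: [-16.4, 0.3, 11.2]
width: 0.007
grip_force: 7.7
```

play_rows:
  rows:
    - [[-0.1,-0.01,0],[0,0,0],0]
    - [[-0.08,-0.01,0],[0,0,0],0]
    - [[0,0,0.2],[0,0,0],0]
    - [[0,0,0.2],[0,0,0],0]
    - [[0,0,0.22],[0,0,0],0]

```text
clock: 17.88
position: [0.5141, 0.0779, 0.1773]
eef_rot: [-0.06, 0.998, 0.0, 0.001]
contact_force: [-0.4, 1.3, -0.3]
width: 0.003
grip_force: 0.0
```

play_rows:
  rows:
    - [[0,-0.16,0.1],[0,0,0],0]
    - [[0,-0.2,0.1],[0,0,0],0]
    - [[0,-0.2,0.1],[0,0,0],0]
    - [[0,-0.2,0],[0,0,0],0]
    - [[0,0,0],[0,0,0],0]

```text
clock: 18.5
position: [0.5136, -0.1168, 0.2512]
eef_rot: [-0.057, 0.998, -0.001, 0.001]
contact_force: [0.2, 1.2, -0.2]
width: 0.008
grip_force: 0.0
```

```bash
python3 - <<'E'
from h import *
p=env.read_camera("top");s=env.read_camera("scene")
a=cv2.resize(p["pixels"][115:275,115:355],(720,480)[:2],interpolation=cv2.INTER_CUBIC)
save(p,"t4.png",(115,115,355,275),3);save(s,"s4.png",(110,150,370,300),3)
E
```

```text
(no output)
```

View pics/t4.png

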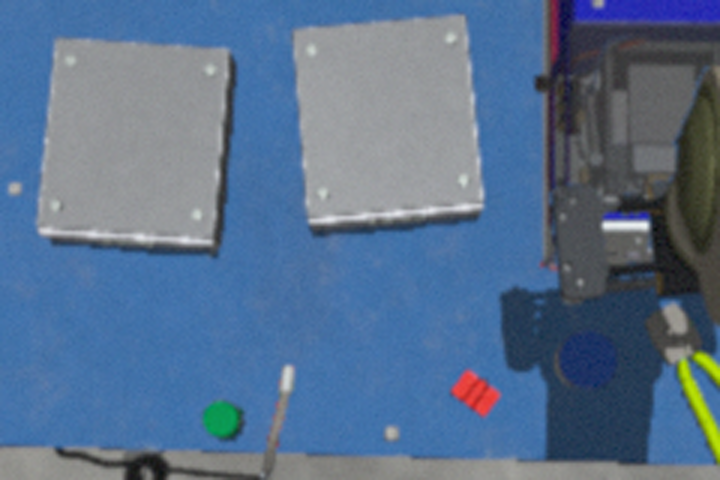

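View pics/s4.png

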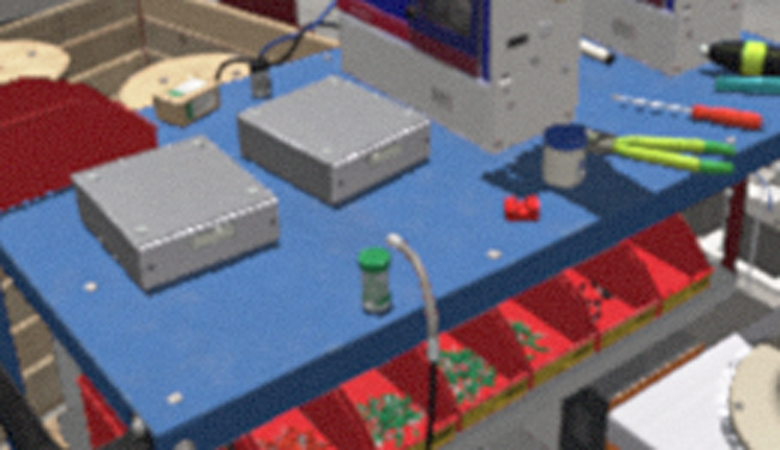

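Both drawers are flush: the case front is at (125,240) and the die front at (395,215) in the top crop. The vial (222,420), red die (475,393), tub and pliers have not moved, and the arm is clear.

```bash
python3 -c "
from bench import env
print(env.sign_off())"
```

```text
the job is handed in; nothing more can be done
None
```

The job is handed in: I pushed the lid shut first, then pushed both drawers home until they met their stops, and nothing standing about was moved.

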